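Return the splicing kit to its shadow pads

TASK

Put the four loose things of the splicing kit away on the yellow shadow pads: the red pen, the pale box, the nearer white dispenser bottle and the blue tape roll each go on the pad whose green silhouette has the shape of that thing's underside. Each shall lie or stand centred on its silhouette and, except for the round tape, lined up with it (either way round is fine). Keep the dispenser upright all the time and leave the round tin and the white and yellow spool where they are.

Things in the scene. Friction and masses are not known exactly. Their poses are not given: they have to be found in the camera images.
- fault_pen: red pen-shaped light source lying flat, 20 mm wide (its x), 140 mm long (its y), 22 mm high (barrel 20 mm); origin at the centre of its underside (on the table top at the start), z up; about 60 g. At the start its length lies roughly along world x (within 0.4 rad). Grasp across its width near the middle.
- sleeve_box: pale grey closed flat box, 50 mm wide (its x), 74 mm long (its y), 22 mm high; origin at the centre of its underside (on the table top at the start), z up; about 50 g. At the start its length lies roughly along world x (within 0.4 rad). Grasp across its width.
- alcohol_dispenser: white square dispenser bottle standing upright, square body 47 x 47 mm (sides along its x and y) up to 53 mm, round neck and pump plate above it, 76 mm high in all; origin at the centre of its underside (on the table top at the start), z up; about 170 g. It stands within 0.72 m of the robot's base; a similar white bottle beyond, at the back of the black mat, is fixed and plays no part. Grasp across two opposite sides of the square body.
- tape_roll: small dark blue roll of tape lying flat, outer diameter 37 mm, hole 18 mm, 14 mm high; origin at the centre of its underside (on the table top at the start), z up; about 45 g. Grasp across the outside.
- pen_pad: yellow pad 44 mm (its x) by 154 mm (its y) with a long green bar silhouette 24 x 144 mm along its y: the place for the red pen. Fixed, flat top 4.4 mm above the table top (the silhouette is only a colour, not a recess). Origin at the centre of the underside, which is also the centre of the silhouette. 
- box_pad: yellow pad 72 mm (its x) by 94 mm (its y) with a green rectangle silhouette 54 mm (x) by 76 mm (y): the place for the pale box. Fixed, flat top 4.4 mm above the table top (the silhouette is only a colour, not a recess). Origin at the centre of the underside, which is also the centre of the silhouette. 
- dispenser_pad: yellow square pad 72 x 72 mm with a green square silhouette 50 x 50 mm, sides along its x and y: the place for the white dispenser; any quarter turn is fine. Fixed, flat top 4.4 mm above the table top (the silhouette is only a colour, not a recess). Origin at the centre of the underside, which is also the centre of the silhouette. 
- tape_pad: yellow square pad 66 x 66 mm with a green ring silhouette, outer diameter 40 mm, yellow centre 22 mm: the place for the blue tape roll; its yaw does not matter. Fixed, flat top 4.4 mm above the table top (the silhouette is only a colour, not a recess). Origin at the centre of the underside, which is also the centre of the silhouette. 
- solder_tin: grey round tin standing near the right edge of the table, diameter 62 mm, 24 mm high, loose, not to be disturbed; origin at the centre of its underside
- fibre_spool: low white spool with yellow winding, lying on the black work mat (2.3 mm thick, on the table) near the right edge of the table, diameter 68 mm, 24 mm high, loose, not to be disturbed; origin at the centre of its underside
There are look-alikes about, which are no part of the job. What is shaped like the tape_roll but brown is not meant.

How it is judged (in metres and radians):
At the end, for the whole second after the job is handed in: The pen, box, dispenser and tape roll each rest flat on their own pad, at rest, centre within 12 mm of the pad's centre; pen and box lengthwise with their silhouettes within 0.2 rad (either way round), the dispenser square with its silhouette within 0.2 rad (any quarter turn) (horizontal distance between fault_pen and pen_pad below 0.012 m and z of fault_pen in the frame of pen_pad between 0.001 and 0.009 m and angle between each of fault_pen, sleeve_box, alcohol_dispenser, tape_roll's own z axis and vertical below 0.1 rad and linear speed of each of fault_pen, sleeve_box, alcohol_dispenser, tape_roll below 0.02 m/s and angular speed of each of fault_pen, sleeve_box, alcohol_dispenser, tape_roll below 0.2 rad/s and angle between the y axis of fault_pen and the y axis of pen_pad, either way round below 0.2 rad and horizontal distance between sleeve_box and box_pad below 0.012 m and z of sleeve_box in the frame of box_pad between 0.001 and 0.009 m and angle between the y axis of sleeve_box and the y axis of box_pad, either way round below 0.2 rad and horizontal distance between alcohol_dispenser and dispenser_pad below 0.012 m and z of alcohol_dispenser in the frame of dispenser_pad between 0.001 and 0.009 m and (angle between the x axis of alcohol_dispenser and the x axis of dispenser_pad, either way round below 0.2 rad or angle between the x axis of alcohol_dispenser and the y axis of dispenser_pad, either way round below 0.2 rad) and horizontal distance between tape_roll and tape_pad below 0.012 m and z of tape_roll in the frame of tape_pad between 0.001 and 0.009 m); the robot touches nothing.
It fails at once if the dispenser is tipped by more than 0.5 rad (angle between alcohol_dispenser's own z axis and vertical above 0.5 rad).
It fails at once if the tin is moved by more than 25 mm (distance of solder_tin from where it was at the start of the episode above 0.025 m).
It fails at once if the spool is moved by more than 25 mm (distance of fibre_spool from where it was at the start of the episode above 0.025 m).
It also fails if it takes over 107 s, if anything falls off the work surface, if the arm or the gripper's body presses on something with over 40 N, if the wrist force passes 120 N, or if a joint passes its speed limit or range.

ROBOT

A 6-joint arm with a two-finger parallel gripper is mounted at the origin on a cart in front of the work surface, level with it; the furniture and walls round the work are solid. World frame = base frame: x ahead of the robot, y to its left, z up, the work surface at z = 0. Lengths are in mm, angles in rad, forces in N, time in s.
With the tool pointing down it reaches from about 400 to 925 mm from the base axis. Payload 12.5 kg.
Tool frame: the origin (TCP) lies midway between the tips of the shut fingers; the grasp point (between the pads) lies 19 mm behind it; z points along the fingers, y is the line along which they close (so a half turn about z gives the same grasp; the last joint's range is limited). The gripper opens to 95 mm and grips with 3 to 60 N. Pads are 20 mm wide; open, the fingers measure 119 mm over their backs; the gripper's body (75 mm by 180 mm) begins 59 mm behind the grasp point.
Start: joints at [-1.327, 0.491, 1.559, -0, 1.092, -0.106], TCP at [214.217, -587.161, 214.661] pointing down, gripper open.
Joint ranges: [-3.1, 3.1], [-0.84, 2.19], [0.05, 2.79], [-1.13, 4.28], [0.06, 2.93], [-2.69, 2.69]. Speed limits (rad/s): [2.22, 2.22, 2.79, 3.14, 3.14, 3.14].

INTERFACE

Orientations are given as [roll, pitch, yaw] about the fixed x, y, z axes, in that order (R = Rz(yaw) Ry(pitch) Rx(roll)).
In Python, from cell import state, viewer, env, models gives the robot as it stands. The module is installed in compiled form; this text tells all that it offers.
- The arm moves only by the tool arm_command, never from a script. Its argument "rows" is a list of rows, each a list of 2 entries, a list of its own where there are three numbers: the shift along the tool's x, y, z normalised to -1 to 1, where 1 is 0.25 m, then the turn about the tool's z normalised to -1 to 1, where 1 is pi rad. A call has exactly 5 rows; each row shifts and turns the commanded pose from where the row before left it, along the tool's axes as they then stand; what a row does not reach is not made up. A row lasts 1/10 s, in which the tool goes at most 50 mm and 8.59 degrees, less where a joint would pass 70% of its speed; a pose out of reach is approached as far as the arm can. A call with a number of a shift or a turn outside -1 to 1 is refused whole. A call with a gripper value outside its range is refused whole. "claw" is the opening, from 0 (shut) to 1 (fully open), set as the call begins (left out, the last holds). The fingers move at their own pace and stop on an object; the grip force is fixed at half the most. Time passes only in rows, so rows that do not move let the fingers close, or fill a call up. It gives the time, the measured TCP pose, the force, the opening and the grip force at its end, in the units of the state.
- state(): the state, without advancing time (a new reading comes with each control period).
- viewer.read_camera(name): name is "scene" or "top" or "wrist"; returns (picture, depth): 420x560x3 uint8, red, green, blue; 420x560 float32, mm along the optical axis (not along the pixel's ray), 0 where there is no reading.
- viewer.get_calibration(name): a dict with "camera_matrix" (3x3 intrinsics, pixels), "world_to_cam" (4x4, takes a point from world to camera coordinates). Camera axes: x right, y up, looking along -z (the intrinsics and any distortion apply to the point x, -y, -z); pixel columns grow to the right and rows downward; lengths in mm; the calibration is good to about 2 mm. A picture is of the moment at which its call begins: read the wrist's pose just before it. get_calibration takes no time and is no camera call; for the wrist camera it gives the pose at the moment of the call.
- env.job_done(): hands the job in; it is judged then, once.
Trained networks look in the newest picture that a camera, given by its name, has taken for a name from the list of things; names that differ only in an ending like _2 or _b are one class to them, and where a whole thing is asked for, a point or a joint stands for the part that bears it (a point fixed in the world has none). Each returns a list of dicts, best first, with "confidence" (0 to 1); they miss things now and then, are a little off and sometimes report something else, mostly with a low value. They report only what shows in the picture. A call takes as long as a camera call. They do not tell look-alikes from the thing itself.
- models.search_frame(camera, label): "position" ([x, y, z] in mm, in world coordinates, good to about 4 mm: the middle of the surface that is visible of it).
- models.mark_of(camera, label): "position" ([x, y, z] in mm, in world coordinates, good to about 4 mm: a listed point, or the origin of a listed thing).
The state is a dict: "t": time; "joints": joint angles; "qvel": joint speeds; "tau": joint torques, N m; "eef_pos": TCP position; "tcp_rot": TCP orientation; "ft_force": force on the tool from outside, world axes, zero at the start; "moment": the same for the moment, N m; "opening": opening from 0.0 (shut) to 1.0 (fully open); "grip_force": force on a finger pad.
Only numpy, scipy, OpenCV 4.12 (cv2) and the standard library are available. Lean on these libraries where they do the work, as an engineer would, in place of code of your own. Each camera call takes 0.05 s, during which the arm holds its last target. There are 200 camera calls.

## Working session

There is one attempt and no reset: what is moved stays moved. The work goes in short steps, Python scripts to look and compute and a tool call to move; the robot and the scene stay as the last step left them, time stands still between calls to the robot, and variables do not carry over. Pictures are saved under pics/ and viewed, at most 14 in all, crops included, and the job is handed in when it is done.

Besides the shell and the picture viewer there is one more tool, called after "Emit:" as a command line: name --argument value ..., lists and objects as JSON in quotes. arm_command: Moves the arm, as the interface text tells. Scaled input: -1 to 1 covers 0.25 m each way for a shift and pi rad each way for a turn. Its arguments: {"type":"object","properties":{"rows":{"type":"array","items":{"type":"array"}},"claw":{"type":"number"}},"required":["rows"]}

```bash
mkdir -p pics
cat > h.py <<'E'
import numpy as np, cv2
from cell import state, viewer, env, models
def snap(n,f=None):
    K=viewer.get_calibration(n); im,d=viewer.read_camera(n)
    if f: cv2.imwrite('pics/'+f,im[:,:,::-1])
    return im,d,np.array(K['camera_matrix']),np.array(K['world_to_cam'])
def cloud(d,K,W):
    v,u=np.mgrid[:d.shape[0],:d.shape[1]]
    P=np.stack([(u-K[0,2])/K[0,0]*d,-(v-K[1,2])/K[1,1]*d,-d,np.ones_like(d)],-1)
    X=(P@np.linalg.inv(W).T)[...,:3]; X[d<=0]=np.nan
    return X
E
python3 - <<'E'
from h import *
for n in('scene','top'): 
    im,d,K,W=snap(n,n+'0.png'); print(n,K.tolist(),np.linalg.inv(W)[:3].round(2).tolist())
for l in 'fault_pen sleeve_box alcohol_dispenser tape_roll pen_pad box_pad dispenser_pad tape_pad solder_tin fibre_spool'.split():
    for r in models.mark_of('top',l): print(l,np.round(r['position']),round(r['confidence'],2))
s=state();print(s['t'],s['tcp_rot'],s['opening'])
E
```

```text
scene [[518.5343480955082, 0.0, 282.6402107324636], [0.0, 518.5343480955082, 209.88598646423142], [0.0, 0.0, 1.0]] [[0.21, -0.48, 0.85, 1828.5], [0.98, 0.08, -0.2, -311.08], [0.02, 0.87, 0.48, 773.43]]
top [[515.967143203772, 0.0, 290.0490074964956], [0.0, 515.967143203772, 208.5326033499631], [0.0, 0.0, 1.0]] [[0.02, 1.0, -0.09, 468.88], [-1.0, 0.02, 0.0, -14.23], [0.0, 0.09, 1.0, 1183.62]]
fault_pen [464. 163.  -0.] 0.73
sleeve_box [629. 320.  -3.] 0.83
sleeve_box [ 672. -330.   -0.] 0.64
alcohol_dispenser [ 452. -198.   -2.] 0.84
tape_roll [696. 144.  -4.] 0.75
tape_roll [624. 163.  -5.] 0.72
tape_roll [685. 235.   7.] 0.45
pen_pad [458.  12.   2.] 0.93
pen_pad [ 637. -197.   -1.] 0.67
box_pad [ 638. -195.    0.] 0.68
dispenser_pad [633.  18.   2.] 0.66
tape_pad [465. 315.  -2.] 0.68
solder_tin [ 436. -334.    1.] 0.67
fibre_spool [ 671. -330.   -1.] 0.6
0.6 [3.14150657e+00 3.02014918e-05 3.49825343e-01] 0.9999666219036645
```

View pics/top0.png

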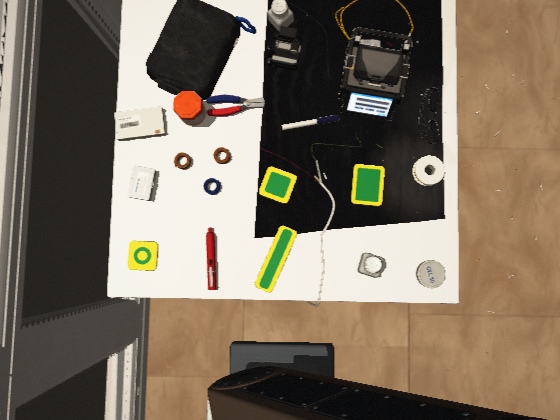

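View pics/scene0.png

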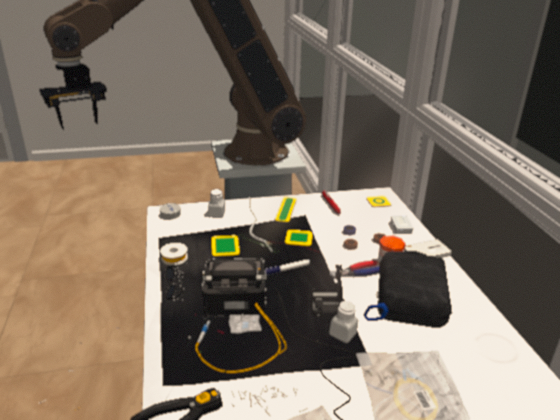

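Top view: the blue tape roll is at (212,186). The brown rings at (183,160) and (222,155) are look-alikes. The pale box is at (143,183); the box at (140,123) is a bigger, different one. The near dispenser is at (372,264), with the fixed bottle at (281,12). The pen is at (211,259). The pads are pen (276,259), box (368,185), square (278,184) and ring (143,255). I'll measure these and check a crop.

```bash
cat >> h.py <<'E'
def seg(im,X,kind,win):
    h=cv2.cvtColor(im,cv2.COLOR_RGB2HSV).astype(int); H,S,V=h[...,0],h[...,1],h[...,2]; Z=np.nan_to_num(X[...,2],nan=-99)
    m={'red':((H<8)|(H>172))&(S>120)&(V>50),'blue':(H>105)&(H<135)&(S>90),'green':(H>45)&(H<85)&(S>110),
       'yellow':(H>20)&(H<40)&(S>110),'pad':(H>20)&(H<85)&(S>110),'high':(Z>11)}
    m=m[kind].copy(); u0,v0,u1,v1=win; w=np.zeros_like(m); w[v0:v1,u0:u1]=1
    m=(m&w).astype(np.uint8)
    n,l,st,_=cv2.connectedComponentsWithStats(m); return l==1+np.argmax(st[1:,4])
def rect(m,K,W,z):
    """min area rect of mask's outline, rays cut at height z"""
    c=max(cv2.findContours(m.astype(np.uint8),cv2.RETR_EXTERNAL,cv2.CHAIN_APPROX_NONE)[0],key=len)[:,0].astype(float)
    T=np.linalg.inv(W); D=np.stack([(c[:,0]-K[0,2])/K[0,0],-(c[:,1]-K[1,2])/K[1,1],-np.ones(len(c))],1)@T[:3,:3].T
    P=T[:3,3]+D*((z-T[2,3])/D[:,2])[:,None]
    (x,y),(w,h),a=cv2.minAreaRect(P[:,:2].astype(np.float32))
    if w<h: w,h,a=h,w,a+90
    return np.round([x,y,w,h,(a+90)%180-90],1)   # long axis angle deg from world x
E
python3 - <<'E'
from h import *
im,d,K,W=snap('top'); X=cloud(d,K,W)
for n,k,win,z in [('pen','red',(195,220,228,298),12),('box','high',(122,160,165,208),22),('disp','high',(350,240,395,290),53),('tape','blue',(195,172,228,200),14),
 ('pen_pad','green',(250,220,305,298),4.4),('box_pad','green',(345,158,390,212),4.4),('disp_pad','green',(255,160,300,208),4.4),('tape_pad','green',(120,235,165,275),4.4)]:
    try: 
        m=seg(im,X,k,win); print(n,rect(m,K,W,z),np.nanmedian(X[m],0).round(1))
    except Exception as e: print(n,e)
a=cv2.resize(im[140:300,110:250],None,fx=4,fy=3.75); cv2.imwrite('pics/crop1.png',a[:,:,::-1])
print(state()['joints'],np.nanmedian(X[230:240,180:195,2]))
Kw=viewer.get_calibration('wrist'); T=np.linalg.inv(np.array(Kw['world_to_cam']));print(np.array(Kw['camera_matrix']).round(0).tolist(),T.round(2).tolist())
E
```

```text
pen [482.5 161.2  95.4  18.4   4.1] [482.3 160.3  17.7]
box [628.9 319.   73.4  53.6  -8.5] [628.7 320.1  21.4]
disp [ 454.8 -195.    48.2   46.2   72.7] [ 454.6 -193.    62.2]
tape [627.  163.   34.6  34.3   1.8] [625.7 161.8  14.3]
pen_pad [464.3  13.6 142.7  21.8 -22.7] [462.8  14.1   3.9]
box_pad [ 638.1 -195.    75.2   51.4   -4.3] [ 638.7 -194.7    4.1]
disp_pad [634.   13.   48.9  47.5 -19.6] [634.3  13.3   4.3]
tape_pad [465.9 316.9  36.6  36.2 -88.9] [465.5 318.    4.2]
[-1.32661035e+00  4.90887202e-01  1.55892712e+00 -3.20417827e-05
  1.09168186e+00 -1.05584131e-01] -0.5254805409634855
[[319.0, 0.0, 279.0], [0.0, 319.0, 209.0], [0.0, 0.0, 1.0]] [[0.34, 0.91, 0.23, 277.81], [-0.94, 0.33, 0.08, -564.11], [-0.0, -0.25, 0.97, 385.38], [0.0, 0.0, 0.0, 1.0]]
```

View pics/crop1.png

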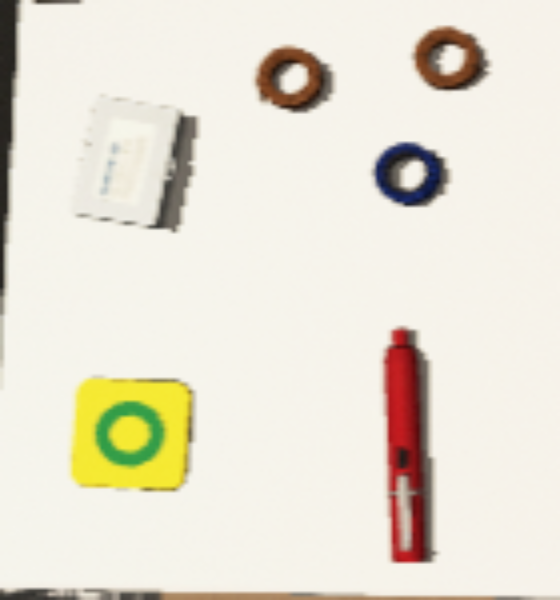

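Crop confirmed: the tape at (410,175) is dark blue and the two rings above it are brown. The pale box at (130,160) matches 74x50 mm. I'll take the dispenser first.

```bash
cat >> h.py <<'E'
def go(x,y,z,yawdeg,s=None,n=5):
    """prints turn (normalised, total) and then shift in tool axes after turning (total, and per row over n)"""
    if s is None: st=state(); p=st['eef_pos']; yaw=st['tcp_rot'][2]
    else: p,yaw=s[:3],np.radians(s[3])
    t=np.radians(yawdeg); dy=(t-yaw+np.pi)%(2*np.pi)-np.pi
    dx,dyy,dz=x-p[0],y-p[1],z-p[2]
    sh=np.array([np.cos(t)*dx+np.sin(t)*dyy, np.sin(t)*dx-np.cos(t)*dyy, -dz])/250
    print('turn',round(-dy/np.pi,4),'rows>=',np.ceil(abs(np.degrees(dy))/8.59),'shift/row(%d)'%n,(sh/n).round(4).tolist(), 'mm/row',round(np.linalg.norm(sh)*250/n,1))
E
python3 -c "
from h import *
go(430,-186,130,-18,n=12)"
```

```text
turn 0.2113 rows>= 5.0 shift/row(12) [0.0271, -0.1494, 0.0282] mm/row 38.6
```

Emit:
arm_command --rows '[[[0,0,0],0.0423],[[0,0,0],0.0423],[[0,0,0],0.0423],[[0,0,0],0.0423],[[0,0,0],0.0423]]' --claw 1

```text
t: 1.15
eef_pos: [214.2, -587.2, 214.7]
tcp_rot: [3.141, -0.0, -0.32]
ft_force: [0.5, 0.0, 0.4]
opening: 1.001
grip_force: 0.0
```

Emit:
arm_command --rows '[[[0.027,-0.15,0.028],0],[[0.027,-0.15,0.028],0],[[0.027,-0.15,0.028],0],[[0.027,-0.15,0.028],0],[[0.027,-0.15,0.028],0]]'

```text
t: 1.65
eef_pos: [304.8, -418.0, 179.5]
tcp_rot: [3.141, -0.0, -0.315]
ft_force: [0.2, 0.7, -0.3]
opening: 1.0
grip_force: 0.0
```

Emit:
arm_command --rows '[[[0.027,-0.15,0.028],0],[[0.027,-0.15,0.028],0],[[0.027,-0.15,0.028],0],[[0.027,-0.15,0.028],0],[[0.027,-0.15,0.028],0]]'

```text
t: 2.15
eef_pos: [395.1, -250.2, 144.6]
tcp_rot: [3.141, -0.001, -0.315]
ft_force: [0.4, -0.7, -0.4]
opening: 1.0
grip_force: 0.0
```

Emit:
arm_command --rows '[[[0.027,-0.15,0.028],0],[[0.027,-0.15,0.028],0],[[0,0,0],0],[[0,0,0],0],[[0,0,0],0]]'

```text
t: 2.65
eef_pos: [430.4, -185.0, 130.8]
tcp_rot: [3.141, -0.0, -0.315]
ft_force: [0.6, -0.9, 1.1]
opening: 0.999
grip_force: 0.0
```

Works exactly. Next, a close look.

Run:
```python
from h import *
im,d,K,W=snap('wrist','w1.png'); X=cloud(d,K,W)
Z=np.nan_to_num(X[...,2]); R=np.hypot(X[...,0]-455,X[...,1]+195)<50
top=R&(Z>48)&(Z<58); P=X[top][:,:2].astype(np.float32)
(c,s,a)=cv2.minAreaRect(P); print('body top',c,s,a,P.shape, 'med',np.median(P,0))
top=R&(Z>60)&(Z<90); print('pump',np.median(X[top],0))
```

```text
body top (466.81146240234375, -202.37094116210938) (34.13261032104492, 11.273649215698242) 70.78416442871094 (60, 2) med [ 468.35345 -209.76067]
pump [ 456.91482149 -198.42193154   75.11154808]
```

View pics/w1.png

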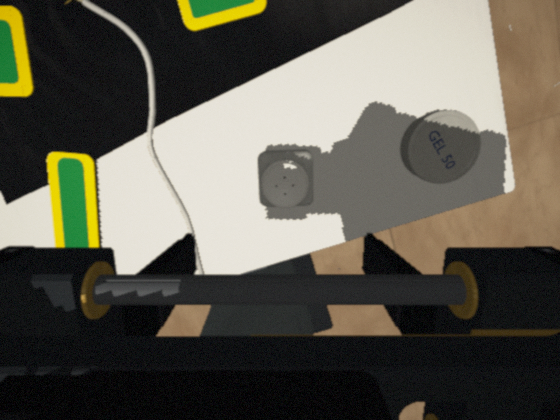

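The wrist view shows the bottle at (286,181), square to the tool, with the tin at (440,147) well clear.

```bash
python3 -c "
from h import *
go(456,-197.5,130,-18,n=1)
go(456,-197.5,13,-18,n=5)"
```

```text
turn -0.0005 rows>= 1.0 shift/row(1) [0.1129, 0.015, 0.0035] mm/row 28.5
turn -0.0005 rows>= 1.0 shift/row(5) [0.0226, 0.003, 0.0943] mm/row 24.3
```

Emit:
arm_command --rows '[[[0.113,0.015,0],0],[[0,0,0.12],0],[[0,0,0.12],0],[[0,0,0.12],0],[[0,0,0.11],0]]'

```text
t: 3.2
eef_pos: [455.8, -197.8, 12.1]
tcp_rot: [3.141, -0.0, -0.317]
ft_force: [0.4, -1.2, 0.4]
opening: 0.996
grip_force: 0.0
```

Emit:
arm_command --rows '[[[0,0,0],0],[[0,0,0],0],[[0,0,0],0],[[0,0,0],0],[[0,0,0],0]]' --claw 0

```text
t: 3.7
eef_pos: [456.6, -196.9, 14.1]
tcp_rot: [3.141, -0.002, -0.315]
ft_force: [-0.2, -0.4, 1.2]
opening: 0.636
grip_force: 0.0
```

Emit:
arm_command --rows '[[[0,0,0],0],[[0,0,0],0],[[0,0,0],0],[[0,0,0],0],[[0,0,0],0]]'

```text
t: 4.2
eef_pos: [456.4, -196.8, 13.5]
tcp_rot: [3.141, -0.001, -0.315]
ft_force: [-1.8, -1.8, 5.8]
opening: 0.477
grip_force: 29.9
```

```bash
python3 -c "
from h import *
go(634,13.2,73.5,-19.6,s=[456.4,-196.8,73.5,-18.05],n=7)"
```

```text
turn 0.0086 rows>= 1.0 shift/row(7) [0.0554, -0.1471, -0.0] mm/row 39.3
```

Emit:
arm_command --rows '[[[0,0,-0.06],0],[[0,0,-0.06],0],[[0,0,-0.06],0],[[0,0,-0.06],0],[[0,0,0],0.0086]]'

```text
t: 4.7
eef_pos: [456.8, -196.9, 74.3]
tcp_rot: [3.141, -0.002, -0.342]
ft_force: [0.1, 0.4, -3.5]
opening: 0.478
grip_force: 29.8
```

Emit:
arm_command --rows '[[[0.023,-0.06,0],0],[[0.038,-0.1,0],0],[[0.045,-0.12,0],0],[[0.045,-0.12,0],0],[[0.045,-0.12,0],0]]'

```text
t: 5.2
eef_pos: [546.3, -89.4, 72.1]
tcp_rot: [3.141, 0.001, -0.343]
ft_force: [0.9, -0.4, -2.5]
opening: 0.479
grip_force: 29.8
```

Emit:
arm_command --rows '[[[0.045,-0.12,0],0],[[0.045,-0.12,0],0],[[0.045,-0.12,0],0],[[0.038,-0.1,0],0],[[0.019,-0.05,0],0]]'

```text
t: 5.7
eef_pos: [634.5, 15.2, 71.8]
tcp_rot: [3.141, 0.001, -0.341]
ft_force: [-0.2, -0.9, -1.9]
opening: 0.479
grip_force: 29.8
```

Emit:
arm_command --rows '[[[0,0,0],0],[[0,0,0],0],[[0,0,0.04],0],[[0,0,0.06],0],[[0,0,0.05],0]]'

```text
t: 6.2
eef_pos: [633.2, 12.8, 34.0]
tcp_rot: [3.141, 0.001, -0.343]
ft_force: [-0.3, 0.4, -1.6]
opening: 0.479
grip_force: 29.8
```

Run:
```python
from h import *
snap('wrist','w2.png'); s=state(); print(s['eef_pos'],s['tcp_rot'][2],s['t'])
```

```text
[632.29821509  13.01265477  31.9877118 ] -0.34249833763392257 6.25
```

View pics/w2.png

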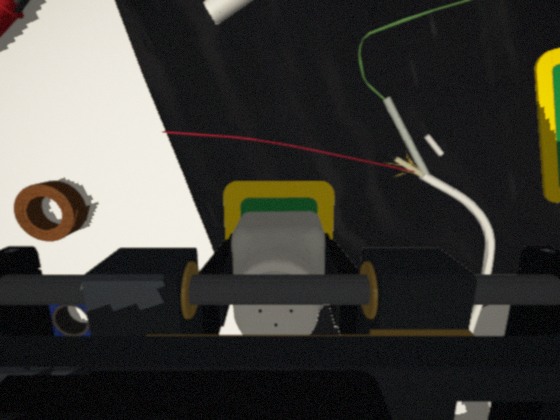

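The dispenser is square to its pad and centred on it: the pad's edge spans 223–334 and the bottle 232–325. Lower, release and rise.

Emit:
arm_command --rows '[[[0,0,0.02],0],[[0,0,0.02],0],[[0,0,0.012],0],[[0,0,0],0],[[0,0,0],0]]'

```text
t: 6.75
eef_pos: [634.0, 13.5, 22.9]
tcp_rot: [-3.142, -0.0, -0.342]
ft_force: [0.2, 0.5, -2.6]
opening: 0.478
grip_force: 29.8
```

Emit:
arm_command --rows '[[[0,0,0],0],[[0,0,0],0],[[0,0,0],0],[[0,0,0],0],[[0,0,0],0]]' --claw 0.75

```text
t: 7.25
eef_pos: [633.9, 13.5, 22.7]
tcp_rot: [3.142, -0.0, -0.342]
ft_force: [0.7, 0.3, 0.6]
opening: 0.745
grip_force: 0.0
```

Emit:
arm_command --rows '[[[0,0,0],0],[[0,0,-0.06],0],[[0,0,-0.12],0],[[0,0,-0.15],0],[[0,0,-0.15],0]]'

```text
t: 7.75
eef_pos: [633.7, 13.5, 144.9]
tcp_rot: [3.142, -0.0, -0.342]
ft_force: [0.4, -0.1, -0.1]
opening: 0.752
grip_force: 0.0
```

```bash
python3 -c "
from h import *
go(610,163,130,0,n=4)
go(440,160,130,3,n=8)"
```

```text
turn -0.1088 rows>= 3.0 shift/row(4) [-0.0237, -0.1495, 0.0149] mm/row 38.0
turn -0.1254 rows>= 3.0 shift/row(8) [-0.0929, -0.0782, 0.0074] mm/row 30.4
```

Emit:
arm_command --rows '[[[0,0,0],-0.036],[[0,0,0],-0.036],[[0,0,0],-0.0368],[[-0.024,-0.15,0.015],0],[[-0.024,-0.15,0.015],0]]'

```text
t: 8.25
eef_pos: [622.0, 88.6, 136.3]
tcp_rot: [3.142, -0.001, -0.002]
ft_force: [1.0, -0.7, -1.0]
opening: 0.751
grip_force: 0.0
```

Emit:
arm_command --rows '[[[-0.024,-0.15,0.015],0],[[-0.024,-0.15,0.015],0],[[0,0,0],0],[[0,0,0],0],[[0,0,0],0]]'

```text
t: 8.75
eef_pos: [610.2, 162.7, 128.3]
tcp_rot: [3.141, -0.001, -0.0]
ft_force: [1.1, -0.5, -0.3]
opening: 0.753
grip_force: 0.0
```

Run:
```python
from h import *
s=state(); print(s['eef_pos'],s['tcp_rot'][2])
im,d,K,W=snap('wrist','w3.png'); X=cloud(d,K,W)
R=np.hypot(X[...,0]-627,X[...,1]-163)<30
h=cv2.cvtColor(im,cv2.COLOR_RGB2HSV)
m=R&(X[...,2]>8)&(h[...,0]>105)&(h[...,0]<135)&(h[...,1]>80); print(m.sum(),rect(m,K,W,14),np.nanmedian(X[m],0))
R=np.hypot(X[...,0]-634,X[...,1]-13)<50; m=R&(X[...,2]>75); print('disp pump',m.sum(),np.median(X[m],0) if m.any() else '')
r=rect(m,K,W,80) if m.any() else None; print(r)
```

```text
[610.165552   162.66258077 128.29767891] -0.00038579123379833824
3814 [626.2 163.5  35.8  33.7   0. ] [634.73370981 165.46220493 248.95137297]
disp pump 1747 [635.05544578  15.12176544  79.62514365]
[634.7  15.5  33.6  31.8  49.5]
```

View pics/w3.png

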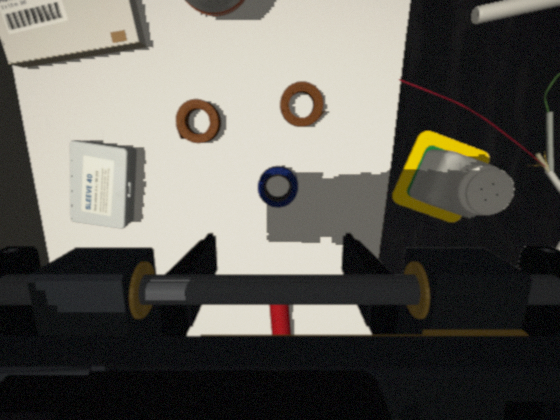

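Blue tape at (278,186), between the fingers and clear of the brown rings. The dispenser stands on its pad, about 2 mm off centre. Grasping the tape.

Emit:
arm_command --rows '[[[0.065,-0.003,0.04],0],[[0,0,0.12],0],[[0,0,0.13],0],[[0,0,0.13],0],[[0,0,0.07],0]]'

```text
t: 9.3
eef_pos: [625.5, 162.6, 2.8]
tcp_rot: [3.141, 0.003, -0.002]
ft_force: [1.5, 0.3, 0.4]
opening: 0.752
grip_force: 0.0
```

Emit:
arm_command --rows '[[[0,0,0],0],[[0,0,0],0],[[0,0,0.012],0],[[0,0,0],0],[[0,0,0],0]]'

```text
t: 9.8
eef_pos: [626.4, 164.2, 2.9]
tcp_rot: [-3.142, -0.001, 0.0]
ft_force: [-0.3, -0.7, 0.1]
opening: 0.747
grip_force: 0.0
```

Emit:
arm_command --rows '[[[0,0,0],0],[[0,0,0],0],[[0,0,0],0],[[0,0,0],0],[[0,0,0],0]]' --claw 0

```text
t: 10.3
eef_pos: [626.1, 164.2, 2.1]
tcp_rot: [3.142, 0.0, 0.0]
ft_force: [0.1, 0.1, -0.3]
opening: 0.388
grip_force: 0.3
```

Emit:
arm_command --rows '[[[0,0,0],0],[[0,0,0],0],[[0,0,0],0],[[0,0,0],0],[[0,0,0],0]]'

```text
t: 10.8
eef_pos: [626.1, 164.2, 2.1]
tcp_rot: [3.141, 0.0, 0.0]
ft_force: [-0.1, 0.5, 0.0]
opening: 0.376
grip_force: 30.0
```

```bash
python3 -c "
from h import *
go(465.8,317.3,52,0,n=8)"
```

```text
turn 0.0001 rows>= 1.0 shift/row(8) [-0.0801, -0.0765, -0.025] mm/row 28.4
```

Emit:
arm_command --rows '[[[0,0,-0.05],0],[[0,0,-0.08],0],[[0,0,-0.07],0],[[-0.04,-0.04,0],0],[[-0.1,-0.095,0],0]]'

```text
t: 11.3
eef_pos: [591.6, 197.5, 52.6]
tcp_rot: [-3.141, -0.002, -0.002]
ft_force: [-0.6, 0.2, -0.9]
opening: 0.377
grip_force: 30.0
```

Emit:
arm_command --rows '[[[-0.12,-0.115,0],0],[[-0.12,-0.115,0],0],[[-0.12,-0.115,0],0],[[-0.1,-0.095,0],0],[[-0.041,-0.037,0],0]]'

```text
t: 11.8
eef_pos: [462.6, 319.0, 51.8]
tcp_rot: [3.141, 0.001, 0.003]
ft_force: [0.5, -0.8, -0.2]
opening: 0.378
grip_force: 30.0
```

Emit:
arm_command --rows '[[[0,0,0],0],[[0,0,0],0],[[0,0,0.05],0],[[0,0,0.06],0],[[0,0,0],0]]'

```text
t: 12.3
eef_pos: [465.8, 315.8, 22.4]
tcp_rot: [3.14, 0.003, -0.002]
ft_force: [-0.1, 0.4, 0.5]
opening: 0.376
grip_force: 30.0
```

Run:
```python
from h import *
s=state(); print(s['eef_pos'],s['opening'])
snap('wrist','w4.png')
```

```text
[465.75363621 315.79872743  22.35451812] 0.3761270281483069
```

View pics/w4.png

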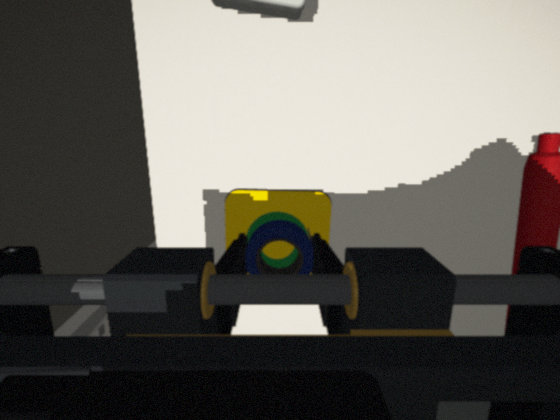

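The tape at (279,252) is over the ring, and the pad's centre is at about column 278. Lower and release.

Emit:
arm_command --rows '[[[0,0,0.03],0],[[0,0,0.03],0],[[0,0,0],0],[[0,0,0],0],[[0,0,0],0]]'

```text
t: 12.85
eef_pos: [466.0, 317.3, 9.8]
tcp_rot: [-3.142, -0.0, 0.0]
ft_force: [0.3, 0.5, 0.3]
opening: 0.379
grip_force: 30.0
```

Emit:
arm_command --rows '[[[0,0,0],0],[[0,0,0],0],[[0,0,0],0],[[0,0,0],0],[[0,0,0],0]]' --claw 0.6

```text
t: 13.35
eef_pos: [465.9, 317.2, 9.6]
tcp_rot: [3.142, -0.0, 0.0]
ft_force: [-0.6, 0.4, 0.7]
opening: 0.596
grip_force: 0.0
```

Emit:
arm_command --rows '[[[0,0,-0.05],0],[[0,0,-0.12],0],[[0,0,-0.12],0],[[0,0,-0.13],0],[[0,0,-0.07],0]]' --claw 1

```text
t: 13.85
eef_pos: [466.4, 317.5, 135.5]
tcp_rot: [-3.14, -0.003, 0.0]
ft_force: [-0.6, -0.0, -0.4]
opening: 0.961
grip_force: 0.0
```

```bash
python3 -c "
from h import *
go(605,319,130,-8.5,n=5)"
```

```text
turn 0.0473 rows>= 1.0 shift/row(5) [0.1095, -0.0176, 0.0044] mm/row 27.8
```

Emit:
arm_command --rows '[[[0,0,0],0.0473],[[0.13,-0.022,0.005],0],[[0.14,-0.022,0.005],0],[[0.14,-0.022,0.006],0],[[0.137,-0.022,0.006],0]]'

```text
t: 14.35
eef_pos: [605.7, 318.6, 127.7]
tcp_rot: [-3.141, -0.001, -0.148]
ft_force: [0.2, 0.7, 0.2]
opening: 0.999
grip_force: 0.0
```

Emit:
arm_command --rows '[[[0,0,0],0],[[0,0,0],0],[[0,0,0],0],[[0,0,0],0],[[0,0,0],0]]'

```text
t: 14.85
eef_pos: [603.8, 319.0, 127.1]
tcp_rot: [-3.142, -0.0, -0.148]
ft_force: [0.7, 0.4, 0.0]
opening: 1.002
grip_force: 0.0
```

Run:
```python
from h import *
s=state(); print(s['eef_pos'],s['tcp_rot'][2])
im,d,K,W=snap('wrist','w5.png'); X=cloud(d,K,W)
m=(np.hypot(X[...,0]-629,X[...,1]-319)<60)&(X[...,2]>17)&(X[...,2]<27); m=m.astype(np.uint8)
n,l,st,_=cv2.connectedComponentsWithStats(m); m=l==1+np.argmax(st[1:,4])
print(m.sum(),rect(m,K,W,22),np.median(X[m],0))
```

```text
[603.75442175 318.95811273 127.0960577 ] -0.14794758160659072
4693 [628.7 321.8  72.   50.9  -8.4] [630.32535695 322.12301796  22.41083231]
```

View pics/w5.png

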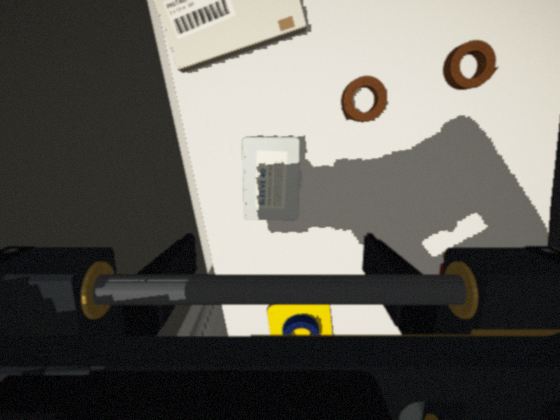

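Run:
```python
from h import *
im,d,K,W=snap('top'); X=cloud(d,K,W)
for y in range(360,480,10):
    m=(abs(X[...,1]-y)<6)&(X[...,0]>540)&(X[...,0]<720)
    print(y,m.sum(),np.percentile(X[m][:,2],[5,50,95]).round() if m.any() else '',end='; ')
s=state(); print()
go(628.7,320.8,4,-8.45,n=1)
```

```text
360 609 [ -2. 440. 472.]; 370 363 [ -2. 438. 461.]; 380 169 [ -3. 434. 449.]; 390 16 [ -1. 425. 434.]; 400 0 ; 410 0 ; 420 0 ; 430 0 ; 440 0 ; 450 0 ; 460 0 ; 470 0 ; 
turn -0.0002 rows>= 1.0 shift/row(1) [0.0967, -0.0219, 0.4916] mm/row 125.4
```

Run:
```python
from h import *
im,d,K,W=snap('wrist'); X=cloud(d,K,W)
m=(X[...,1]>395)&(X[...,1]<700)&(X[...,0]>520)&(X[...,0]<760)
P=X[m]
for y in range(395,700,20):
    q=P[(P[:,1]>=y)&(P[:,1]<y+20)]; print(y,len(q),q[:,2].min().round() if len(q) else '',q[:,2].max().round() if len(q) else '')
print((d[:, :150]==0).mean(), np.nanmedian(X[100:200,20:100].reshape(-1,3),0))
```

```text
395 7 -3.0 -1.0
415 0  
435 0  
455 0  
475 0  
495 0  
515 0  
535 0  
555 133 -563.0 -554.0
575 340 -639.0 -630.0
595 168 -639.0 -630.0
615 186 -726.0 -715.0
635 483 -726.0 -715.0
655 482 -725.0 -714.0
675 485 -726.0 -715.0
695 121 -724.0 -715.0
0.005920634920634921 [ 706.93277469 1001.27224134 -720.25755874]
```

Nothing stands tall beside the table edge. Descend on the box with the fingers part open.

Emit:
arm_command --rows '[[[0.097,-0.022,0.05],0],[[0,0,0.1],0],[[0,0,0.12],0],[[0,0,0.12],0],[[0,0,0.06],0]]' --claw 0.75

```text
t: 15.5
eef_pos: [628.1, 320.2, 11.5]
tcp_rot: [3.14, 0.003, -0.148]
ft_force: [-0.2, 0.8, 0.6]
opening: 0.754
grip_force: 0.0
```

Emit:
arm_command --rows '[[[0,0,0.02],0],[[0,0,0.02],0],[[0,0,0],0],[[0,0,0],0],[[0,0,0],0]]'

```text
t: 16.0
eef_pos: [629.5, 320.8, 5.1]
tcp_rot: [-3.141, -0.001, -0.148]
ft_force: [0.5, 0.3, 0.0]
opening: 0.75
grip_force: 0.0
```

Emit:
arm_command --rows '[[[0,0,0],0],[[0,0,0],0],[[0,0,0],0],[[0,0,0],0],[[0,0,0],0]]' --claw 0

```text
t: 16.5
eef_pos: [629.2, 320.6, 4.2]
tcp_rot: [-3.142, -0.0, -0.148]
ft_force: [-0.1, -0.3, 1.5]
opening: 0.521
grip_force: 30.0
```

Emit:
arm_command --rows '[[[0,0,0],0],[[0,0,0],0],[[0,0,0],0],[[0,0,0],0],[[0,0,0],0]]'

```text
t: 17.0
eef_pos: [629.2, 320.6, 4.2]
tcp_rot: [-3.142, -0.0, -0.148]
ft_force: [-0.4, -0.5, 3.5]
opening: 0.521
grip_force: 30.0
```

```bash
python3 -c "
from h import *
p=state()['eef_pos'];print(p)
go(638.3,-194.9,130,-4.3,s=[p[0],p[1],130,-8.5],n=13)"
```

```text
[629.18135514 320.62909198   4.22781663]
turn -0.0233 rows>= 1.0 shift/row(13) [0.0147, 0.158, 0.0] mm/row 39.7
```

Emit:
arm_command --rows '[[[0,0,-0.06],0],[[0,0,-0.12],0],[[0,0,-0.14],0],[[0,0,-0.12],0],[[0,0,-0.06],-0.0233]]'

```text
t: 17.5
eef_pos: [629.9, 320.9, 133.1]
tcp_rot: [-3.14, -0.004, -0.075]
ft_force: [0.3, 0.2, -0.3]
opening: 0.521
grip_force: 30.0
```

Emit:
arm_command --rows '[[[0.013,0.08,0],0],[[0.013,0.15,0],0],[[0.013,0.15,0],0],[[0.013,0.15,0],0],[[0.013,0.15,0],0]]'

```text
t: 18.0
eef_pos: [631.9, 147.4, 128.7]
tcp_rot: [3.141, 0.001, -0.077]
ft_force: [0.7, 0.4, -0.6]
opening: 0.516
grip_force: 30.0
```

Emit:
arm_command --rows '[[[0.013,0.15,0],0],[[0.013,0.15,0],0],[[0.013,0.15,0],0],[[0.013,0.15,0],0],[[0.013,0.15,0],0]]'

```text
t: 18.5
eef_pos: [633.7, -40.7, 128.7]
tcp_rot: [3.141, 0.001, -0.077]
ft_force: [0.5, -0.9, 0.0]
opening: 0.517
grip_force: 30.0
```

Emit:
arm_command --rows '[[[0.013,0.15,0],0],[[0.013,0.15,0],0],[[0.013,0.15,0],0],[[0.013,0.1,0],0],[[0.01,0.074,0],0]]'

```text
t: 19.0
eef_pos: [637.4, -197.6, 128.7]
tcp_rot: [-3.142, 0.001, -0.078]
ft_force: [0.1, -0.3, 1.0]
opening: 0.519
grip_force: 30.0
```

Emit:
arm_command --rows '[[[0,0,0],0],[[0,0,0.08],0],[[0,0,0.14],0],[[0,0,0.14],0],[[0,0,0.06],0]]'

```text
t: 19.5
eef_pos: [636.9, -193.5, 21.2]
tcp_rot: [-3.14, 0.004, -0.075]
ft_force: [0.4, 1.1, 0.4]
opening: 0.516
grip_force: 30.0
```

Run:
```python
from h import *
snap('wrist','w6.png'); s=state(); print(s['eef_pos'],s['tcp_rot'][2],s['opening'])
```

```text
[ 636.61976927 -193.54290269   20.13730099] -0.07479883710914526 0.5179418407422873
```

View pics/w6.png

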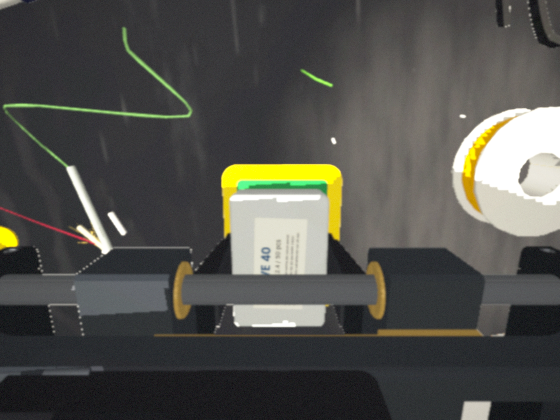

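The box (232–327) is centred on its pad (222–341) and lined up with it, and the spool is clear to the right. Lower and release.

Emit:
arm_command --rows '[[[0.003,0.004,0.02],0],[[0,0,0.02],0],[[0,0,0],0],[[0,0,0],0],[[0,0,0],0]]'

```text
t: 20.05
eef_pos: [639.4, -196.2, 14.9]
tcp_rot: [3.141, -0.001, -0.075]
ft_force: [-0.1, 0.6, -0.6]
opening: 0.516
grip_force: 30.0
```

Emit:
arm_command --rows '[[[0,0,0],0],[[0,0,0],0],[[0,0,0],0],[[0,0,0],0],[[0,0,0],0]]' --claw 0.75

```text
t: 20.55
eef_pos: [639.1, -196.1, 14.1]
tcp_rot: [3.142, 0.0, -0.075]
ft_force: [-0.1, 0.8, 0.3]
opening: 0.746
grip_force: 0.0
```

Emit:
arm_command --rows '[[[0,0,-0.05],0],[[0,0,-0.12],0],[[0,0,-0.13],0],[[0,0,-0.13],0],[[0,0,-0.05],0]]'

```text
t: 21.05
eef_pos: [640.1, -196.5, 138.3]
tcp_rot: [3.14, -0.005, -0.075]
ft_force: [0.2, -0.4, 0.7]
opening: 0.748
grip_force: 0.0
```

```bash
python3 -c "
from h import *
go(435,161,130,4,n=12)"
```

```text
turn -0.0462 rows>= 1.0 shift/row(12) [-0.0599, -0.1237, 0.0028] mm/row 34.4
```

Emit:
arm_command --rows '[[[0,0,0],-0.0462],[[-0.03,-0.06,0.004],0],[[-0.062,-0.128,0.003],0],[[-0.062,-0.128,0.003],0],[[-0.062,-0.128,0.003],0]]'

```text
t: 21.55
eef_pos: [576.4, -88.2, 130.7]
tcp_rot: [-3.141, 0.0, 0.069]
ft_force: [0.0, 0.2, 0.2]
opening: 0.748
grip_force: 0.0
```

Emit:
arm_command --rows '[[[-0.062,-0.128,0.003],0],[[-0.062,-0.128,0.003],0],[[-0.062,-0.128,0.003],0],[[-0.062,-0.128,0.003],0],[[-0.062,-0.128,0.003],0]]'

```text
t: 22.05
eef_pos: [487.9, 66.1, 127.1]
tcp_rot: [3.142, 0.0, 0.07]
ft_force: [0.4, 0.2, 0.5]
opening: 0.746
grip_force: 0.0
```

Emit:
arm_command --rows '[[[-0.062,-0.128,0.003],0],[[-0.062,-0.128,0.003],0],[[-0.062,-0.128,0.003],0],[[-0.007,-0.016,0],0],[[0,0,0],0]]'

```text
t: 22.55
eef_pos: [433.6, 162.0, 125.0]
tcp_rot: [3.141, -0.0, 0.072]
ft_force: [0.4, -0.9, -0.2]
opening: 0.752
grip_force: 0.0
```

Emit:
arm_command --rows '[[[0,0,0],0],[[0,0,0],0],[[0,0,0],0],[[0,0,0],0],[[0,0,0],0]]'

```text
t: 23.05
eef_pos: [434.0, 161.1, 124.8]
tcp_rot: [3.142, 0.0, 0.069]
ft_force: [0.3, -0.5, -0.4]
opening: 0.752
grip_force: 0.0
```

Run:
```python
from h import *
s=state(); print(s['eef_pos'],s['tcp_rot'][2])
im,d,K,W=snap('wrist','w7.png'); X=cloud(d,K,W)
h=cv2.cvtColor(im,cv2.COLOR_RGB2HSV)
red=((h[...,0]<9)|(h[...,0]>170))&(h[...,1]>110)&(h[...,2]>30)&(X[...,2]>3)&(X[...,2]<40)&(np.hypot(X[...,0]-470,X[...,1]-160)<110)
print(rect(red,K,W,11))
im,d,K,W=snap('top','t2.png'); X=cloud(d,K,W)
R=(np.hypot(X[...,0]-470,X[...,1]-160)<90)&(X[...,2]>6)&(X[...,2]<40)
print('top high',rect(R,K,W,14))
m=seg(im,X,'red',(195,220,228,298));print('red',rect(m,K,W,14))
```

```text
[434.0101764  161.0988338  124.82197645] 0.06918750548011987
[481.2 160.7  98.1  18.9   3.7]
top high [501.3 161.2  57.9  19.2   7.1]
red [501.5 162.2  56.7  18.1   2. ]
```

View pics/w7.png

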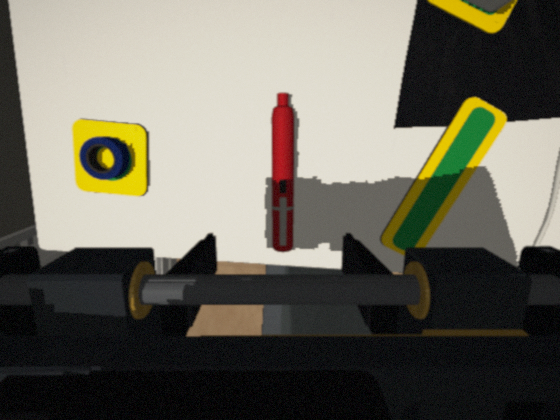

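The pen runs from (283,93) to (283,251). Its pad is at (443,173). I'll project the ends to get its centre and check the pad.

Run:
```python
from h import *
im,d,K,W=snap('wrist'); X=cloud(d,K,W); T=np.linalg.inv(W)
def ray(u,v,z):
    D=T[:3,:3]@np.array([(u-K[0,2])/K[0,0],-(v-K[1,2])/K[1,1],-1]); return (T[:3,3]+D*(z-T[2,3])/D[2])[:2]
a,b=ray(283,93,10),ray(283,251,10); c=(a+b)/2; print(a,b,c,np.linalg.norm(a-b),np.degrees(np.arctan2(*(a-b)[::-1])))
m=seg(im,X,'pad',(375,90,520,262)); print('pad',rect(m,K,W,4.4))
m=seg(im,X,'pad',(65,110,160,200)); print('tapepad',rect(m,K,W,4.4))
m=seg(im,X,'blue',(65,110,160,200)); print('tape',rect(m,K,W,18))
go(c[0],c[1],3.5,4,n=1)
```

```text
[530.20670345 164.26309788] [387.84735793 153.75990762] [459.02703069 159.01150275] 142.74627932840204 4.219604254581251
pad [464.3  13.5 154.1  45.1 -22.4]
tapepad [464.1 316.1  66.2  65.2  88.5]
tape [465.4 313.9  41.   34.3 -86. ]
turn -0.0 rows>= 1.0 shift/row(1) [0.0997, 0.0163, 0.4854] mm/row 123.9
```

Emit:
arm_command --rows '[[[0.1,0.015,0.05],0],[[0,0,0.1],0],[[0,0,0.12],0],[[0,0,0.12],0],[[0,0,0.06],0]]'

```text
t: 23.7
eef_pos: [458.3, 159.2, 10.3]
tcp_rot: [3.141, 0.002, 0.07]
ft_force: [-0.0, -0.1, 0.4]
opening: 0.749
grip_force: 0.0
```

Emit:
arm_command --rows '[[[0,0,0.02],0],[[0,0,0.015],0],[[0,0,0],0],[[0,0,0],0],[[0,0,0],0]]'

```text
t: 24.2
eef_pos: [459.4, 159.5, 4.3]
tcp_rot: [-3.142, -0.001, 0.07]
ft_force: [-0.5, 0.5, -0.3]
opening: 0.749
grip_force: 0.0
```

Emit:
arm_command --rows '[[[0,0,0],0],[[0,0,0],0],[[0,0,0],0],[[0,0,0],0],[[0,0,0],0]]' --claw 0

```text
t: 24.7
eef_pos: [459.0, 159.4, 3.6]
tcp_rot: [3.141, 0.0, 0.07]
ft_force: [0.0, -1.4, -0.3]
opening: 0.389
grip_force: 0.0
```

Emit:
arm_command --rows '[[[0,0,0],0],[[0,0,0],0],[[0,0,0],0],[[0,0,0],0],[[0,0,0],0]]'

```text
t: 25.2
eef_pos: [459.0, 159.4, 3.6]
tcp_rot: [3.141, 0.0, 0.07]
ft_force: [0.3, -0.3, -0.4]
opening: 0.211
grip_force: 30.0
```

```bash
python3 -c "
from h import *
p=state()['eef_pos'];print(p)
go(464.3,13.5,60,-22.5,n=5)"
```

```text
[459.01158861 159.39597649   3.56462457]
turn 0.1472 rows>= 4.0 shift/row(5) [0.0486, 0.1062, -0.0451] mm/row 31.3
```

Emit:
arm_command --rows '[[[0,0,-0.06],0],[[0,0,-0.09],0],[[0,0,-0.075],0],[[0,0,0],0.0294],[[0,0,0],0.0294]]'

```text
t: 25.7
eef_pos: [459.3, 159.5, 60.5]
tcp_rot: [-3.141, -0.001, -0.118]
ft_force: [-0.1, -0.2, -0.6]
opening: 0.21
grip_force: 30.0
```

Emit:
arm_command --rows '[[[0,0,0],0.0294],[[0,0,0],0.0294],[[0,0,0],0.0296],[[0.02,0.044,0],0],[[0.05,0.109,0],0]]'

```text
t: 26.2
eef_pos: [460.5, 117.5, 59.8]
tcp_rot: [-3.142, -0.0, -0.387]
ft_force: [-0.5, -0.4, -0.6]
opening: 0.207
grip_force: 30.0
```

Emit:
arm_command --rows '[[[0.055,0.12,0],0],[[0.055,0.12,0],0],[[0.043,0.095,0],0],[[0.02,0.043,0],0],[[0,0,0],0]]'

```text
t: 26.7
eef_pos: [464.4, 12.2, 59.9]
tcp_rot: [3.141, -0.0, -0.393]
ft_force: [0.9, -0.3, -0.2]
opening: 0.205
grip_force: 30.0
```

Emit:
arm_command --rows '[[[0,0,0.05],0],[[0,0,0.06],0],[[0,0,0.04],0],[[0,0,0],0],[[0,0,0],0]]'

```text
t: 27.2
eef_pos: [464.3, 14.0, 22.4]
tcp_rot: [3.141, 0.0, -0.392]
ft_force: [1.1, 0.1, 0.3]
opening: 0.203
grip_force: 30.0
```

Emit:
arm_command --rows '[[[0,0,0],0],[[0,0,0],0],[[0,0,0],0],[[0,0,0],0],[[0,0,0],0]]'

```text
t: 27.7
eef_pos: [464.4, 13.5, 22.5]
tcp_rot: [3.142, -0.0, -0.393]
ft_force: [0.4, 0.2, -1.4]
opening: 0.208
grip_force: 30.0
```

Run:
```python
from h import *
snap('wrist','w8.png'); s=state(); print(s['eef_pos'],s['tcp_rot'][2],s['opening'])
```

```text
[464.40588817  13.47683947  22.43262295] -0.39263777336476036 0.20941198067782407
```

View pics/w8.png

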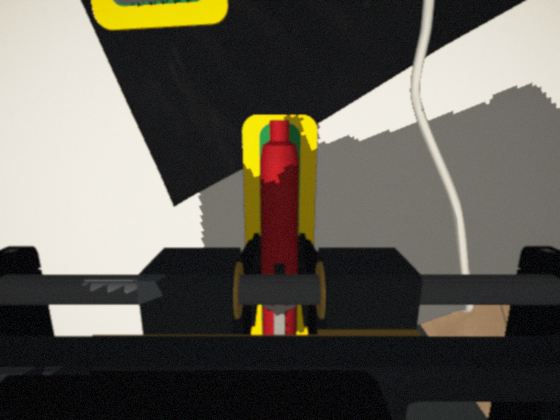

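The pen (column 280) is centred on its pad (243–317) and parallel to it. Lower, release, rise and verify.

Emit:
arm_command --rows '[[[0,0,0.025],0],[[0,0,0.02],0],[[0,0,0.01],0],[[0,0,0],0],[[0,0,0],0]]'

```text
t: 28.25
eef_pos: [464.3, 13.5, 8.4]
tcp_rot: [3.141, 0.0, -0.393]
ft_force: [-0.5, -0.0, -1.0]
opening: 0.208
grip_force: 30.0
```

Emit:
arm_command --rows '[[[0,0,0],0],[[0,0,0],0],[[0,0,0],0],[[0,0,0],0],[[0,0,0],0]]' --claw 0.5

```text
t: 28.75
eef_pos: [464.4, 13.5, 8.6]
tcp_rot: [3.142, -0.0, -0.393]
ft_force: [0.2, -0.6, 0.3]
opening: 0.49
grip_force: 0.0
```

Emit:
arm_command --rows '[[[0,0,-0.04],0],[[0,0,-0.1],0],[[0,0,-0.15],0],[[0,0,-0.15],0],[[0,0,-0.12],0]]'

```text
t: 29.25
eef_pos: [464.3, 13.6, 151.3]
tcp_rot: [-3.141, -0.002, -0.393]
ft_force: [0.2, 0.1, 0.0]
opening: 0.501
grip_force: 0.0
```

Emit:
arm_command --rows '[[[-0.06,0.15,-0.1],0],[[-0.06,0.15,-0.1],0],[[-0.06,0.15,-0.1],0],[[-0.06,0.15,0],0],[[-0.06,0.15,0],0]]'

```text
t: 29.75
eef_pos: [322.1, -131.7, 224.9]
tcp_rot: [3.141, -0.003, -0.392]
ft_force: [0.4, -0.7, -0.3]
opening: 0.505
grip_force: 0.0
```

Emit:
arm_command --rows '[[[-0.06,0.15,0],0],[[-0.06,0.15,0],0],[[-0.06,0.15,0],0],[[0,0.1,0],0],[[0,0.1,0],0]]'

```text
t: 30.25
eef_pos: [218.4, -264.7, 224.4]
tcp_rot: [3.141, -0.001, -0.394]
ft_force: [0.9, -0.7, 0.1]
opening: 0.498
grip_force: 0.0
```

Run:
```python
from h import *
im,d,K,W=snap('top','t3.png'); X=cloud(d,K,W)
for n,(x,y) in dict(pen=(464.3,13.5),box=(638.3,-195),disp=(634,13),tape=(465.5,317)).items():
    m=(np.hypot(X[...,0]-x,X[...,1]-y)<(90 if n=='pen' else 55))&(X[...,2]>11)
    z={'pen':20,'box':26,'disp':70,'tape':18}[n]
    if m.any():
        n_,l,st,_=cv2.connectedComponentsWithStats(m.astype(np.uint8)); m=l==1+np.argmax(st[1:,4]); print(n,rect(m,K,W,z),np.nanmedian(X[m],0).round(1))
print(state()['eef_pos'],state()['t'])
cv2.imwrite('pics/t3c.png',cv2.resize(im[130:310,110:460],None,fx=2.2,fy=2.2)[:,:,::-1])
```

```text
pen [466.8  11.3 139.6  20.  -22.6] [462.9  12.3  22.1]
box [ 639.1 -197.3   74.3   51.1   -4.3] [ 638.7 -197.3   25.6]
disp [627.5  12.2  49.3  46.9 -17.4] [627.6  12.2  55.6]
tape [467.  314.4  38.2  33.6 -88.9] [467.8 314.5  18.2]
[ 218.35650226 -267.43733333  224.49936192] 30.3
```

View pics/t3c.png

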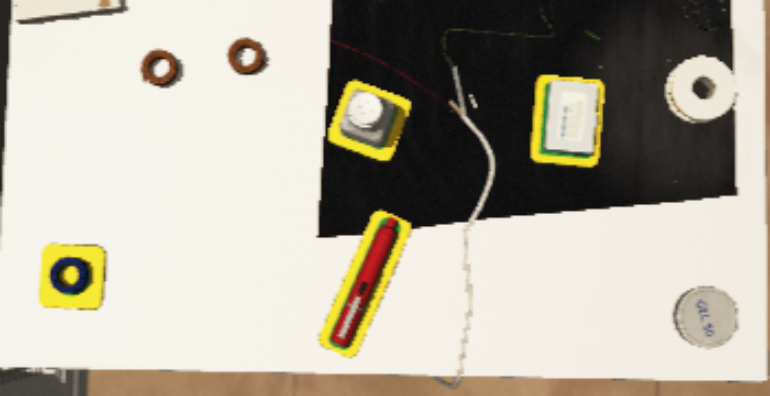

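Run:
```python
from h import *
im,d,K,W=snap('top'); X=cloud(d,K,W)
R=np.hypot(X[...,0]-634,X[...,1]-13)<55
for a,b in((50,62),(74,90)):
    m=R&(X[...,2]>a)&(X[...,2]<b); print(a,m.sum(),X[m].mean(0).round(1),np.percentile(X[m],[2,98],axis=0).round(1).tolist(), rect(m,K,W,(57.4 if a==50 else 80.4)))
r=models.mark_of('top','alcohol_dispenser'); print(r[:2])
m=seg(im,X,'pad',(250,155,305,215)); print('pad',rect(m,K,W,4.4))
```

```text
50 49 [622.1  10.9  53.4] [[612.8, -7.2, 50.1], [639.6, 34.8, 60.0]] [621.2  17.   40.7  17.1  84. ]
74 181 [635.3  14.1  78.8] [[619.7, -0.8, 74.6], [650.3, 29.4, 83.2]] [635.   13.2  32.3  32.2  46. ]
[{'position': [632.4, 17.2, 6.2], 'confidence': 0.61}]
pad [633.3  13.   73.7  73.   70.7]
```

The dispenser is within about 2 mm of its pad's centre and all four are placed. Handing in.

```bash
python3 -c "
from h import *
print(env.job_done())"
```

```text
the job is handed in; nothing more can be done
None
```

The pen, box, dispenser and tape roll are all on their own pads, each within about 4 mm of centre and lined up by camera measurement, and the job is handed in after about 30 s of robot time; the hand-in returned no verdict.

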